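# Circuit board in the holder, magnifier held over it

## Robot

A 7-joint arm with a two-finger parallel gripper is mounted at the origin on a cart in front of the work surface, level with it; the furniture and walls round the work are solid. World frame = base frame: x ahead of the robot, y to its left, z up, the work surface at z = 0. Lengths are in m, angles in rad, forces in N, time in s.
With the tool pointing down it reaches from about 0.4 to 0.9 m from the base axis. Payload 5.5 kg.
Tool frame: the origin (TCP) lies midway between the tips of the shut fingers; the grasp point (between the pads) lies 19 mm behind it (manip.tcp_to_grasp is the distance from the TCP to the grasp point, in m); z points along the fingers, y is the line along which they close (so a half turn about z gives the same grasp; the last joint's range is limited). The gripper opens to 85 mm and grips with 20 to 120 N. Pads are 22 mm wide; open, the fingers measure 114 mm over their backs; the gripper's body (76 mm by 85 mm) begins 54 mm behind the grasp point. The pads swing forward as they close: fully open they stand 13 mm farther back than shut.
Start: joints at [-0.894, 0.501, -0.427, 1.55, 0.221, 1.138, -0.21], TCP at [0.261, 0.595, 0.231] pointing down, gripper open.
Joint ranges: [-2.88, 2.88], [-0.31, 2.03], [-1.54, 1.56], [0.2, 2.42], [-1.41, 4.55], [0.19, 2.02], [-2.57, 2.57]. Speed limits (rad/s): [2.57, 2.57, 3.14, 3.14, 3.14, 3.14, 3.14].

## Interface

Orientations are given as a unit quaternion [w, x, y, z].
In Python, from bench import manip gives the robot as it stands.
- The arm moves only by the tool jog_arm, called after "Emit:" as a command line: name --argument value ..., lists and objects as JSON in quotes. Schema: {"type":"object","properties":{"motion":{"type":"object","properties":{"deltas":{"type":"array","items":{"type":"array","items":{"type":"number"},"minItems":6,"maxItems":6},"minItems":1,"maxItems":20}},"additionalProperties":false,"required":["deltas"]},"finger_gap":{"type":"number"},"grip_force":{"type":"number"},"only":{"type":"string"},"quiet":{"type":"boolean"},"lines":{"type":"string"}},"required":["motion"],"additionalProperties":false}. motion is an object whose key "deltas" holds a list of rows, 1 to 20 of them, each of 6 numbers: dx, dy, dz in fractions of the full range, 1 being 80 cm, then a rotation vector rx, ry, rz in parts of the range, where 1.0 means 360 degrees; each row is the pose to reach, as a shift and turn from the pose commanded when the call began, along the tool's axes at that moment; what a row does not reach only later rows make up. A row lasts 1/8 s, in which the tool goes at most 0.0625 m and 0.188 rad, less where a joint would pass 70% of its speed; a pose out of reach is approached as far as the arm can. finger_gap is the opening from 0.0 (shut) to 1.0 (fully open), set as the call begins (left out keeps the last). The fingers move at their own pace and stop on an object; grip_force is the grip in N (left out, the last holds). Time passes only in rows, so rows that do not move let the fingers close. The tool returns the time, the measured TCP pose, the force, the opening and the grip force at its end. only (a regular expression) keeps the lines of the reply that match it, lines (a string "A,B") keeps lines A to B, and quiet returns only ok. A shift or turn number past 1, either way, is cut back to 1. Input that does not fit is refused with a message, and nothing moves.
- manip.observe(): the state, without advancing time (a new reading comes with each control period).
- manip.grab_frame(name): name is "scene" or "top"; returns a dict with "img" (420x560x3 uint8, red, green, blue), "K" (3x3 intrinsics, pixels), "position" and "orientation" of the camera in the world. Camera axes: x right, y up, looking along -z (the intrinsics and any distortion apply to the point x, -y, -z); pixel columns grow to the right and rows downward; lengths in m; the calibration is good to about 2 mm. A picture is of the moment at which its call begins. There is no depth.
- manip.job_done(): hands the job in; it is judged then, once.
The state is a dict: "time": time; "joints": joint angles; "qd": joint speeds; "tau": joint torques, N m; "eef_pos": TCP position; "tcp_rot": TCP orientation; "wrist_force": force on the tool from outside, world axes, zero at the start; "wrist_torque": the same for the moment, N m; "gripper_width": opening from 0.0 (shut) to 1.0 (fully open); "grasp_force": force on a finger pad.
Only numpy, scipy, OpenCV 4.12 (cv2) and the standard library are available. Lean on these libraries where they do the work, as an engineer would, in place of code of your own. Each camera call takes 0.05 s, during which the arm holds its last target. There are 200 camera calls.

## Task

Set up the small circuit board for inspection: lay it, component side up, in the board holder, fully down on both ledges between the flared lips, and let go of it. Then draw the hand magnifier out of its leaning stand, turn it level and hold it above the board, with the lens centred over the board and about 8 cm above it; finish while still holding the magnifier there, touching nothing else with it. Leave the other things on the bench where they lie.

Things in the scene. Friction and masses are not known exactly. Their poses are not given: they have to be found in the camera images.
- board: small blue circuit board, 44 (x) x 64 (y) mm, 35 g, edge 5 mm thick, parts on top up to 15 mm. Starts flat on the bench to the left. Origin: centre of its underside, z up on the component side. White connector at x -23 to -13, y 8 to 28 mm (1 mm over the edge); capacitor at x 6 to 18, y -28 to -16. Grip it across the 44 mm near y -5, where both edges are clear. It may go in either way round.
- board_holder: board holder, fixed: steel base 74 (x) x 132 (y) x 8 mm, two aluminium jaws facing each other along y, over two thin rods (tops 23 mm above the bench). Origin: centre of the underside. Each jaw has a narrow level ledge on top, 45 mm above the bench, at 27 to 34 mm from the middle along y. Free space for fingers between the jaws. Holder and magnifier stand are both on the right and may swap places.
- holder_seat (a point): centre of the board's seat, level with the ledges (45 mm above the bench), axes as the holder's. A seated board's origin is here, its 64 mm along the holder's y. Behind the ledges thin shoulders and, at their ends, lips rise 9 mm above them, flaring outward 25 degrees as lead-in; at ledge height they leave a nest of 68 (y) x 48.8 (x) mm: about 2 mm of play on each side.
- loupe: hand magnifier, about 0.1 kg: framed lens 64 mm across (collides as a 64 mm square), 8 mm thick, on a black handle. Origin: lens centre; y from there along the handle, z square to the lens (vertical when level, either way up). Starts in its stand, handle up, leaning about 33 degrees from vertical toward the stand's -x (robot side), its x along the stand's y, z up and away from the robot.
- loupe_grip (a point): middle of the magnifier's handle, 72 mm from the lens centre along y, axes as the magnifier's. The black handle is 16 mm wide (x), 13 mm thick (z) and runs from 25 mm before to 39 mm past this point; before it comes a thin steel ferrule. Grip it across the 16 mm width.
- loupe_stand: magnifier stand, fixed: steel base 110 (x) x 86 (y) x 8 mm with a grey pocket leaning 30 degrees from vertical toward -x. Origin: under the middle, 6 mm behind the base's centre. x points away from the robot side. The stored lens centre is about (7, 0, 42) mm from the origin.
- pocket_mouth (a point): middle of the pocket's mouth, axes as the stand's. The pocket is 67 mm wide (y) and 10 mm thick and holds the lower 32 mm of the lens. Draw the magnifier out along the pocket, direction (-0.5, 0, 0.87) here, by at least 45 mm before turning it.
- tweezers: steel tweezers, 122 x 12 x 9 mm, lying on the bench; origin under the middle, x along them. Bystander.
- flux_pot: small round pot with a white screw lid, 42 mm across, 23 mm tall; origin under its centre. Bystander.
- tip_tin: round tin of brass wool, 61 mm across, 39 mm tall; origin under its centre. Bystander.
- side_cutter: small side cutter with red handles, 117 x 50 x 11 mm, lying flat; origin under its middle. Bystander.
- glue_bottle: white dropper bottle with a red pointed cap, 38 mm across, 106 mm tall, standing; origin under its centre. Bystander.
- terminal_block: pale fibre terminal block, 50 x 20 x 16 mm, lying flat; origin under its middle. Bystander.

How it is judged:
By the outcome, as a careful person would: the job done as asked, in the order asked, and still so for the second after the job is handed in, while the arm keeps its last pose, push and grip.
It also fails if it takes over 54 s, if anything falls off the work surface, if the arm or the gripper's body presses on something with over 40 N, if the wrist force passes 120 N, or if a joint passes its speed limit or range.

## Working session

There is one attempt and no reset: what is moved stays moved. The work goes in short steps, Python scripts to look and compute and a tool call to move; the robot and the scene stay as the last step left them, time stands still between calls to the robot, and variables do not carry over. Pictures are saved under pics/ and viewed, at most 12 in all, crops included, and the job is handed in when it is done.

```bash
ls; mkdir -p pics; python3 - <<'E'
from bench import manip
import cv2
s=manip.observe();print(s['time'],s['eef_pos'],s['tcp_rot'],s['gripper_width'],manip.tcp_to_grasp)
for n in("scene","top"):
    f=manip.grab_frame(n);cv2.imwrite(f"pics/{n}0.png",f["img"][:,:,::-1]);print(n,f["K"],f["position"],f["orientation"],[k for k in f])
E
```

```text
bench.py
pics
0.0 [0.26115861 0.59447845 0.2302565 ] [-2.16324966e-04  2.05416506e-01  9.78674167e-01 -9.41665008e-04] 1.002240533392157 0.0187
scene [[426.82061913   0.         282.07049104]
 [  0.         426.82061913 210.73913614]
 [  0.           0.           1.        ]] [-0.21205193 -0.40489456  0.96343035] [ 0.79578977  0.31567813 -0.18917804 -0.48091333] ['img', 'K', 'position', 'orientation']
top [[405.20577268   0.         279.71109737]
 [  0.         405.20577268 206.39556173]
 [  0.           0.           1.        ]] [ 0.32976994 -0.0203513   1.11816065] [-0.69584364 -0.05559738  0.06495495  0.71308584] ['img', 'K', 'position', 'orientation']
```

View pics/top0.png

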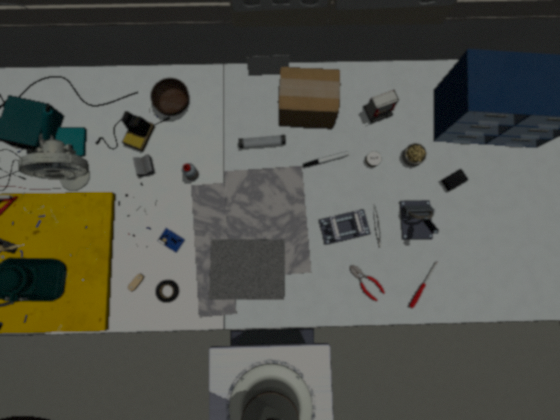

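View pics/scene0.png

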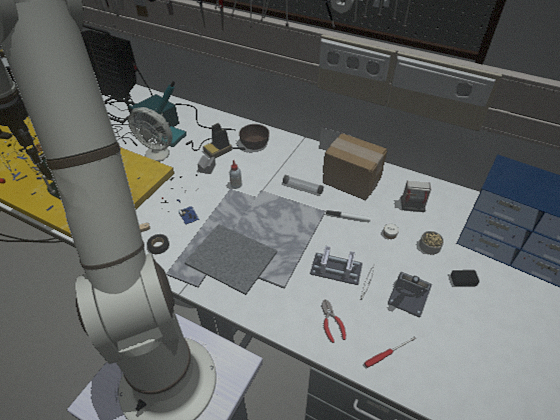

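The top view shows the board at about (171,240), the holder at (345,226), tweezers at (377,226), and the stand with magnifier at (418,220). In the scene view they are at (188,214), (337,265) and (410,292). I'll enlarge these.

```bash
cat > h.py <<'E'
import numpy as np, cv2
from bench import manip
from scipy.spatial.transform import Rotation as R
def q2R(q): return R.from_quat([q[1],q[2],q[3],q[0]]).as_matrix()
def proj(f,P):
    c=(np.atleast_2d(P)-f["position"])@q2R(f["orientation"]); c=c*[1,-1,-1]
    u=c@np.array(f["K"]).T; return u[:,:2]/u[:,2:]
def ray(f,uv):
    uv=np.atleast_2d(uv); d=np.c_[uv,np.ones(len(uv))]@np.linalg.inv(f["K"]).T
    return (d*[1,-1,-1])@q2R(f["orientation"]).T
def onz(f,uv,z):
    d=ray(f,uv); o=np.array(f["position"]); return o+d*((z-o[2])/d[:,2])[:,None]
def tri(f,a,g,b):
    o=[np.array(k["position"]) for k in(f,g)]; d=[ray(k,p)[0] for k,p in((f,a),(g,b))]; d=[x/np.linalg.norm(x) for x in d]
    t=np.linalg.lstsq(np.c_[d[0],-d[1]],o[1]-o[0],rcond=None)[0]
    p,q=o[0]+t[0]*d[0],o[1]+t[1]*d[1]; return (p+q)/2,np.linalg.norm(p-q)
def crop(f,x,y,w,h,s):
    im=cv2.resize(f["img"][y:y+h,x:x+w,::-1],None,fx=s,fy=s,interpolation=cv2.INTER_CUBIC)
    im=np.clip(im*1.7,0,255).astype(np.uint8)
    for i in range(0,w,10): cv2.line(im,(i*s,0),(i*s,6),(0,255,255) if (x+i)%50 else (0,0,255),1)
    for i in range(0,h,10): cv2.line(im,(0,i*s),(6,i*s),(0,255,255) if (y+i)%50 else (0,0,255),1)
    return im
E
python3 - <<'E'
from h import *
t=manip.grab_frame("top");s=manip.grab_frame("scene")
im=np.zeros((600,800,3),np.uint8)
def put(c,x,y): im[y:y+c.shape[0],x:x+c.shape[1]]=c
put(crop(t,150,220,40,40,7),0,0); put(crop(s,170,200,40,30,7),0,300)
put(crop(t,310,190,130,60,4),280,0); put(crop(s,300,240,140,80,3),280,300)
cv2.imwrite("pics/c1.png",im)
b=t["img"].astype(int);m=((b[:,:,2]-b[:,:,0]>40)).astype(np.uint8);m[:,:150]=0;m[:,195:]=0;m[:215]=0;m[265:]=0
c=max(cv2.findContours(m,0,2)[0],key=cv2.contourArea);r=cv2.minAreaRect(c);print(r)
bx=cv2.boxPoints(r);w=onz(t,bx,.005);print(w,np.linalg.norm(np.diff(w,axis=0),axis=1),w.mean(0))
E
```

```text
((170.88233947753906, 239.9705810546875), (20.171178817749023, 13.57528018951416), 32.47119140625)
[[0.4350909  0.2961202  0.005     ]
 [0.46617041 0.27692098 0.005     ]
 [0.43517857 0.22975971 0.005     ]
 [0.40437893 0.2491156  0.005     ]] [0.03653144 0.05643296 0.03637675] [0.4352047  0.26297912 0.005     ]
```

View pics/c1.png

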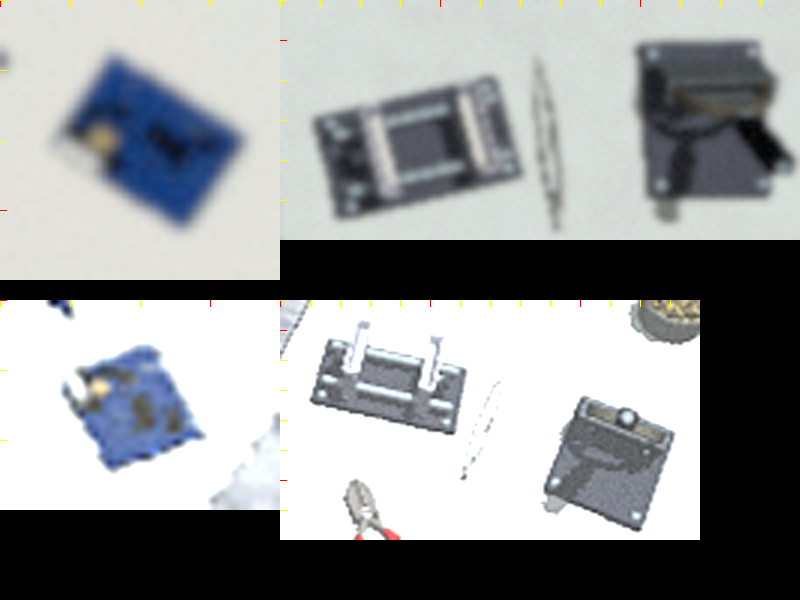

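The crops show the whole board, with its white connector at the left corner (about 160,241). The holder's base corners are near (318,219), (364,209), (370,234) and (324,244). The stand base spans (400–432, 201–239), with the handle tip near (436,231). Next I'll take metric outlines from both cameras.

```bash
cat > m.py <<'E'
from h import *
def rect(f,seed,roi,z,kind,k=4):
    x,y,w,h=roi; im=cv2.resize(f["img"][y:y+h,x:x+w],None,fx=k,fy=k,interpolation=cv2.INTER_CUBIC).astype(int)
    g=im[:,:,0] if kind=="blue" else im.max(2)
    bg=np.median(g); lo=np.percentile(g,5); m=(g<(bg+lo)/2).astype(np.uint8)
    m=cv2.morphologyEx(m,cv2.MORPH_CLOSE,np.ones((9,9)))
    m=cv2.morphologyEx(m,cv2.MORPH_OPEN,np.ones((25,25)))
    cs=cv2.findContours(m,cv2.RETR_EXTERNAL,cv2.CHAIN_APPROX_NONE)[0]
    c=max(cs,key=cv2.contourArea)[:,0].astype(float)
    uv=(c+.5)/k-.5+[x,y]; P=onz(f,uv,z)[:,:2]
    r=cv2.minAreaRect((P*1000).astype(np.float32)); b=cv2.boxPoints(r)
    e=b[1]-b[0],b[2]-b[1]; L=max(e,key=np.linalg.norm); a=np.degrees(np.arctan2(L[1],L[0]))%180
    return np.round(r[0],1),np.round(sorted(r[1]),1),round(a,1)
if __name__=="__main__":
    t=manip.grab_frame("top");s=manip.grab_frame("scene")
    print("board",rect(t,0,(148,218,45,45),.005,"blue"),rect(s,0,(172,195,38,36),.005,"blue"))
    print("holder",rect(t,0,(308,198,66,56),.008,"d"),rect(s,0,(303,240,68,55),.008,"d"))
    print("stand",rect(t,0,(392,190,52,62),.008,"d"),rect(s,0,(375,255,65,70),.008,"d"))
    for n,a,b in(("standTL",(400,200.75),0),("TR",(429.5,200.75),0),("BR",(432.5,238.75),0),("BL",(402,238.75),0)): print(n,onz(t,a,.008)[0].round(4))
    print([onz(t,a,.008)[0][:2].round(4) for a in((318.25,219.5),(363.75,208.75),(370.5,234.5),(324.5,244.25))])
    print([onz(s,a,.008)[0][:2].round(4) for a in((317.3,253.3),(362.3,263.3),(358.3,285),(310,274))])
    print("tip",tri(t,(435.5,230.5),s,(409,278.5)))
E
python3 m.py
python3 - <<'E'
# FK hypothesis xArm7
from h import *
import itertools
q=np.array([-0.894,0.501,-0.427,1.55,0.221,1.138,-0.21])
def fk(q,L):
    D=[(.267,0,0),(0,0,-np.pi/2),(.293,0,np.pi/2),(0,.0525,np.pi/2),(.3425,.0775,np.pi/2),(0,0,np.pi/2),(.097+L,.076,-np.pi/2)]
    T=np.eye(4)
    for (d,a,al),th in zip(D,q):
        A=np.eye(4);A[:3,:3]=R.from_euler('x',al).as_matrix();A[0,3]=a
        B=np.eye(4);B[:3,:3]=R.from_euler('z',th).as_matrix();B[2,3]=d
        T=T@A@B
    return T
T=fk(q,.17);print(T.round(3),np.hypot(T[0,3],T[1,3]),np.hypot(.261,.595))
E
```

```text
board (array([435.6, 263.2]), array([42.2, 62.3]), np.float32(57.1)) (array([434.5, 262. ]), array([46.1, 64.3]), np.float32(37.0))
holder (array([ 462.1, -221.7]), array([57.5, 74.3]), np.float32(10.6)) (array([ 458. , -214.7]), array([ 77.6, 132.8]), np.float32(101.4))
stand (array([ 475.2, -417.3]), array([ 96.7, 108.7]), np.float32(0.7)) (array([ 471.2, -414.9]), array([ 91.6, 124.7]), np.float32(3.9))
standTL [ 0.5291 -0.3743  0.008 ]
TR [ 0.5271 -0.4571  0.008 ]
BR [ 0.4207 -0.456   0.008 ]
BL [ 0.4227 -0.3717  0.008 ]
[array([ 0.4816, -0.1433]), array([ 0.5088, -0.2713]), array([ 0.4365, -0.2856]), array([ 0.4129, -0.1576])]
[array([ 0.4813, -0.1489]), array([ 0.5073, -0.2728]), array([ 0.4359, -0.2883]), array([ 0.4084, -0.1605])]
tip (array([ 0.42603627, -0.40748231,  0.13619333]), np.float64(0.015644466236542615))
[[ 0.394 -0.919 -0.012  0.191]
 [-0.918 -0.394  0.038 -0.55 ]
 [-0.04  -0.005 -0.999  0.143]
 [ 0.     0.     0.     1.   ]] 0.5822301945678648 0.6497276352441844
```

```bash
python3 - <<'E'
from h import *
t=manip.grab_frame("top");s=manip.grab_frame("scene")
im=np.zeros((600,800,3),np.uint8)
def put(c,x,y): im[y:y+c.shape[0],x:x+c.shape[1]]=c
put(crop(t,395,195,48,55,8),0,0); put(crop(s,380,262,55,55,7),400,0)
put(crop(t,313,203,64,30,6)[:150],0,450); put(crop(s,305,240,65,34,6)[:200],400,396)
cv2.imwrite("pics/c2.png",im)
# hull of all dark comps, holder
for f,roi in((t,(308,198,64,54)),(s,(303,251,65,42))):
    x,y,w,h=roi;k=6
    g=cv2.resize(f["img"][y:y+h,x:x+w],None,fx=k,fy=k,interpolation=cv2.INTER_CUBIC).max(2).astype(int)
    print(np.percentile(g,[2,5,20,50,80]))
    for th in(80,95,110):
        m=cv2.morphologyEx((g<th).astype(np.uint8),cv2.MORPH_OPEN,np.ones((11,11)))
        n,l,st,ce=cv2.connectedComponentsWithStats(m)
        pts=np.argwhere(np.isin(l,[i for i in range(1,n) if st[i,4]>600]))[:,::-1]
        P=onz(f,(pts+.5)/k-.5+[x,y],.008)[:,:2]*1000
        r=cv2.minAreaRect(P.astype(np.float32));print(th,np.round(r[0],1),np.round(r[1],1),round(r[2],1))
E
```

```text
[ 33.  47.  72. 128. 130.]
80 [ 460.1 -212.9] [ 72.3 131.2] 12.0
95 [ 460.2 -213.1] [ 75.  133.7] 11.7
110 [ 460.4 -213.1] [ 78. 137.] 12.0
[ 57.  63.  86. 180. 185.]
80 [ 453.5 -211.9] [ 65.  120.4] 12.3
95 [ 454.2 -215.6] [ 68.1 130.7] 11.8
110 [ 456.8 -215.1] [ 74.9 131.7] 12.9
```

View pics/c2.png

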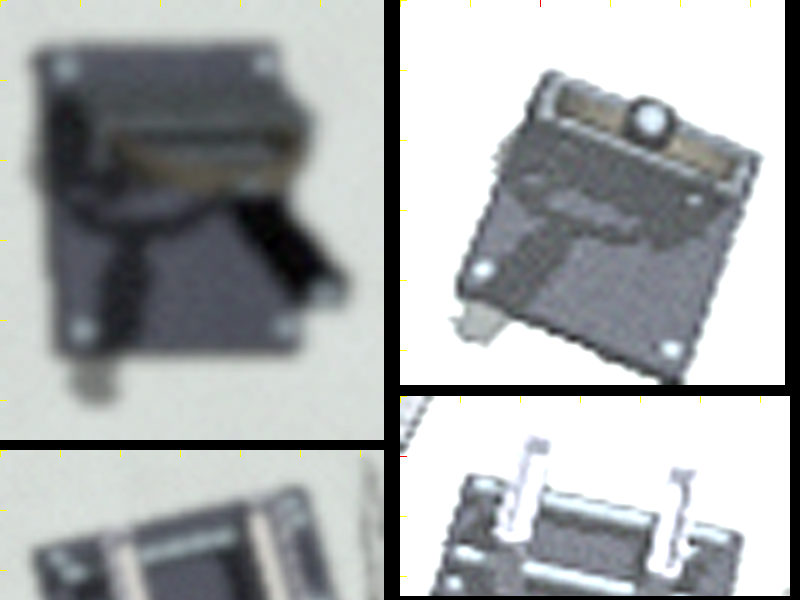

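The handle's bright end cap is at top (435.6,230.8) and scene (415.6,278.6). Base screws are at crop (65,67), (264,63), (83,330) and (286,327). Triangulating these.

```bash
python3 - <<'E'
from h import *
t=manip.grab_frame("top");s=manip.grab_frame("scene")
o=lambda X,Y,k,x,y:((X+.5)/k-.5+x,(Y+.5)/k-.5+y)
print("tip",tri(t,o(327,290,8,395,195),s,o(251,119,7,380,262)))
S=[onz(t,o(X,Y,8,395,195),.009)[0][:2] for X,Y in((65,67),(264,63),(83,330),(286,327))]
print(np.round(S,4),np.mean(S,0)); print(np.degrees(np.arctan2(*((S[0]-S[2]+S[1]-S[3])[::-1]))),np.degrees(np.arctan2(*((S[0]-S[1]+S[2]-S[3])[::-1])))-90)
S=[onz(s,o(X,Y,7,380,262),.009)[0][:2] for X,Y in((82,270),(271,349))];print(np.round(S,4))
b=[onz(s,p,.005)[0][:2] for p in((191.4,206.7),(199,219.6),(186.1,224.3),(179.3,212.1))];print("board scene",np.round(b,4),np.mean(b,0))
b=[onz(t,p,.005)[0][:2] for p in((166.4,227.4),(185,240),(176.1,252.6))];print(np.round(b,4),(b[0]+b[2])/2)
E
```

```text
tip (array([ 0.42931022, -0.41506446,  0.13350121]), np.float64(0.0013269399666822866))
[[ 0.5225 -0.381 ]
 [ 0.5223 -0.4508]
 [ 0.4305 -0.3801]
 [ 0.4298 -0.4503]] [ 0.47628371 -0.41557437]
-0.43014391865532314 -0.3632928844128429
[[ 0.4314 -0.3795]
 [ 0.4315 -0.4495]]
board scene [[0.4673 0.2742]
 [0.4339 0.2217]
 [0.4004 0.2449]
 [0.4313 0.2935]] [0.43323394 0.25858405]
[[0.4701 0.276 ]
 [0.4341 0.2244]
 [0.4003 0.2481]] [0.43520884 0.26202103]
```

```bash
cat > goal.py <<'E'
import sys; from h import *
# goal.py x y z  yawdeg(of tool y) [pitchdeg: tool z tilted toward +90deg-from-y (i.e. along -(y cross up))]
def frame(yaw,pitch=0):
    y=np.array([np.cos(yaw),np.sin(yaw),0]); z=np.array([0,0,-1.]); Rm=np.c_[np.cross(y,z),y,z]
    return R.from_rotvec(y*pitch).as_matrix()@Rm
def row(p,Rm):
    s=manip.observe(); C=q2R(s["tcp_rot"]); print("now",s["time"].__round__(2),np.round(s["eef_pos"],4),"q",np.round(s["joints"],2),"w",round(float(s["gripper_width"]),3),"F",np.round(s["wrist_force"],1),"g",s["grasp_force"])
    print("row",np.round(C.T@(np.array(p)-s["eef_pos"]),4),np.round(R.from_matrix(C.T@Rm).as_rotvec(),3))
    open("log.txt","a").write(repr([list(map(float,s[k])) for k in("joints","eef_pos","tcp_rot")])+"\n")
if __name__=="__main__":
    a=list(map(float,sys.argv[1:])); row(a[:3],frame(np.radians(a[3]),np.radians(a[4]) if len(a)>4 else 0))
E
python3 goal.py .4317 .2568 .1 -33.5
```

```text
now 0.5 [0.2613 0.5951 0.2313] q [-0.89  0.5  -0.43  1.55  0.22  1.14 -0.21] w 0.998 F [ 0.6  0.7 -0.9] g 0.0
row [-0.292  -0.2412  0.1313] [-0.     0.     1.742]
```

Careful with the scale: shifts go in shares of 80 cm and turns go in shares of 360 degrees. That gives: -0.292 m is -0.365, -0.241 m is -0.3013, 1.742 rad is 0.2772.

Emit:
jog_arm --motion '{"deltas":[[-0.0875, -0.075, 0, 0, 0, 0.0637], [-0.1875, -0.15, 0.0375, 0, 0, 0.1273], [-0.275, -0.225, 0.075, 0, 0, 0.191], [-0.365, -0.3013, 0.125, 0, 0, 0.2467], [-0.365, -0.3013, 0.1638, 0, 0, 0.2772], [-0.365, -0.3013, 0.1638, 0, 0, 0.2772], [-0.365, -0.3013, 0.1638, 0, 0, 0.2772], [-0.365, -0.3013, 0.1638, 0, 0, 0.2772], [-0.365, -0.3013, 0.1638, 0, 0, 0.2772], [-0.365, -0.3013, 0.1638, 0, 0, 0.2772], [-0.365, -0.3013, 0.1638, 0, 0, 0.2772]]}' --finger_gap 0.68 --grip_force 30

```text
time: 1.88
eef_pos: [0.4319, 0.2574, 0.1005]
tcp_rot: [-0.0, 0.881, 0.474, 0.0]
wrist_force: [-0.4, 0.8, -0.1]
gripper_width: 0.684
grasp_force: 0.0
```

```bash
python3 goal.py .4317 .2568 -0.001 -33.5
python3 - <<'E'
from h import *
t=manip.grab_frame("top");cv2.imwrite("pics/c3.png",np.hstack([crop(t,140,205,65,65,6),crop(manip.grab_frame("scene"),155,170,65,65,6)]))
E
```

```text
now 1.88 [0.4319 0.2574 0.1005] q [-0.62  0.39  0.03  2.03 -0.02  0.72 -1.16] w 0.684 F [-0.4  0.8 -0.1] g 0.0
row [-0.0006  0.0002  0.1015] [ 0.    -0.     0.001]
```

View pics/c3.png

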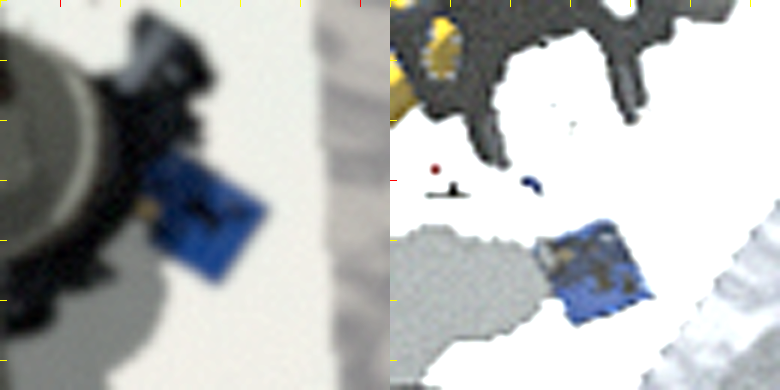

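The fingers straddle the board's axis (board at top crop (200,215)), with parallax from the hand's height accounted for. Descending.

Scaled: 0.101 m is 0.1263, 0.098 m is 0.1225.

Emit:
jog_arm --motion '{"deltas":[[0, 0, 0.05, 0, 0, 0], [0, 0, 0.1, 0, 0, 0], [0, 0, 0.1163, 0, 0, 0], [0, 0, 0.1225, 0, 0, 0], [0, 0, 0.1263, 0, 0, 0], [0, 0, 0.1263, 0, 0, 0]]}'

```text
time: 2.72
eef_pos: [0.4325, 0.2576, 0.0002]
tcp_rot: [-0.0, 0.881, 0.473, 0.001]
wrist_force: [0.1, -0.3, 0.6]
gripper_width: 0.679
grasp_force: 0.0
```

Emit:
jog_arm --motion '{"deltas":[[0, 0, 0, 0, 0, 0], [0, 0, 0, 0, 0, 0], [0, 0, 0, 0, 0, 0], [0, 0, 0, 0, 0, 0]]}' --finger_gap 0.3 --grip_force 40

```text
time: 3.22
eef_pos: [0.4324, 0.2575, 0.0005]
tcp_rot: [-0.0, 0.881, 0.473, 0.001]
wrist_force: [-1.5, -0.5, 6.2]
gripper_width: 0.491
grasp_force: 39.6
```

Scaled: -0.16 m is -0.2, -0.14 m is -0.175.

Emit:
jog_arm --motion '{"deltas":[[0, 0, -0.0375, 0, 0, 0], [0, 0, -0.1, 0, 0, 0], [0, 0, -0.175, 0, 0, 0], [0, 0, -0.2, 0, 0, 0], [0, 0, -0.2, 0, 0, 0]]}'

```text
time: 3.85
eef_pos: [0.4332, 0.258, 0.1617]
tcp_rot: [-0.0, 0.881, 0.473, 0.003]
wrist_force: [-0.8, 0.0, -1.4]
gripper_width: 0.489
grasp_force: 40.6
```

```bash
python3 goal.py .459 -.215 .14 11.5
python3 - <<'E'
from h import *
t=manip.grab_frame("top");cv2.imwrite("pics/c4.png",np.hstack([crop(t,115,195,80,80,5),crop(manip.grab_frame("scene"),155,160,80,80,5)]))
E
```

```text
now 3.85 [0.4332 0.258  0.1617] q [-0.62  0.29  0.04  1.99 -0.01  0.85 -1.16] w 0.489 F [-0.8  0.  -1.4] g 40.61320960521698
row [-0.3802  0.2827  0.0204] [ 0.004 -0.004 -0.786]
```

View pics/c4.png

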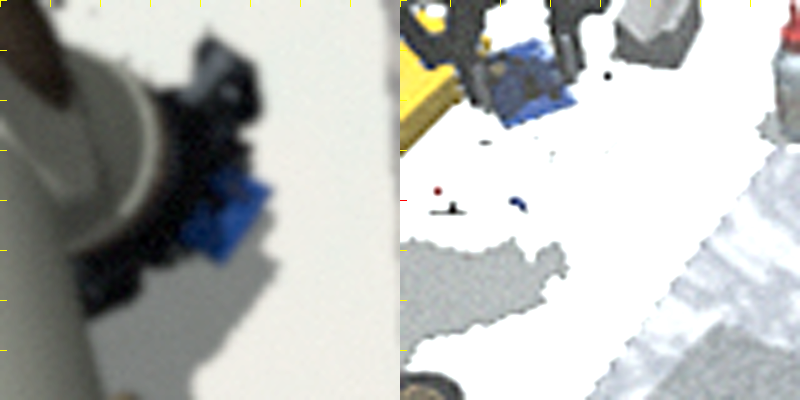

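The board is in the grip, level with the fingertips. Its free short edge has corners at top (169.3,232.9) and (158.9,247.3), and scene (189.6,179.6) and (175.6,185.2). I'll check the board's offset in the hand.

```bash
python3 - <<'E'
from h import *
t=manip.grab_frame("top");s=manip.grab_frame("scene")
e=np.array(manip.observe()["eef_pos"]); yb=np.array([np.cos(np.radians(56.5)),np.sin(np.radians(56.5)),0]); xb=np.array([yb[1],-yb[0],0])
for f,c in((t,[(169.3,232.9),(158.9,247.3)]),(s,[(189.6,179.6),(175.6,185.2)])):
    P=onz(f,c,.166); d=P.mean(0)-e; print(P.round(4),"len",np.linalg.norm(P[0]-P[1]).round(4),"x",d@xb,"y",d@yb, "ang",np.degrees(np.arctan2(*(P[0]-P[1])[1::-1])))
print([tri(t,a,s,b) for a,b in(((169.3,232.9),(189.6,179.6)),((158.9,247.3),(175.6,185.2)))])
E
```

```text
[[0.4366 0.226  0.166 ]
 [0.4034 0.2495 0.166 ]] len 0.0407 x 0.0013668687707412157 y -0.021478874224401256 ang -35.313791027671805
[[0.4353 0.2259 0.166 ]
 [0.3994 0.2463 0.166 ]] len 0.0413 x 4.782715635176468e-05 y -0.024371350326541703 ang -29.532746140420567
[(array([0.43657194, 0.22666658, 0.16464865]), np.float64(0.0007161313184077309)), (array([0.40392312, 0.25119   , 0.16003306]), np.float64(9.529371899381704e-05))]
```

```bash
python3 goal.py .4603 -.2214 .08 11.5
```

```text
now 4.05 [0.4307 0.2564 0.1579] q [-0.62  0.3   0.04  2.   -0.01  0.85 -1.16] w 0.488 F [ 0.4  0.1 -1.6] g 40.612385272979736
row [-0.3819  0.2885  0.0786] [-0.002  0.002 -0.786]
```

Scaled: -0.381 m is -0.4763, -0.35 m is -0.4375, -0.786 rad is -0.1251.

Emit:
jog_arm --motion '{"deltas":[[-0.0625, 0.05, 0, 0, 0, -0.0159], [-0.125, 0.0938, 0, 0, 0, -0.0318], [-0.1875, 0.1413, 0, 0, 0, -0.0477], [-0.25, 0.1875, 0, 0, 0, -0.0637], [-0.3125, 0.2363, 0, 0, 0, -0.0828], [-0.375, 0.2825, 0, 0, 0, -0.0987], [-0.4375, 0.33, 0, 0, 0, -0.1146], [-0.4763, 0.3594, 0.025, 0, 0, -0.1251], [-0.4763, 0.3594, 0.0625, 0, 0, -0.1251], [-0.4763, 0.3594, 0.0875, 0, 0, -0.1251], [-0.4763, 0.3594, 0.0975, 0, 0, -0.1251], [-0.4763, 0.3594, 0.0975, 0, 0, -0.1251], [-0.4763, 0.3594, 0.0975, 0, 0, -0.1251]]}'

```text
time: 5.68
eef_pos: [0.4616, -0.2194, 0.0818]
tcp_rot: [0.0, 0.632, 0.775, 0.0]
wrist_force: [-0.6, 0.1, 0.1]
gripper_width: 0.488
grasp_force: 40.6
```

```bash
python3 goal.py .4601 -.2204 .08 11.5
python3 - <<'E'
from h import *
t=manip.grab_frame("top");s=manip.grab_frame("scene");print(manip.observe()["eef_pos"])
im=np.hstack([crop(t,305,190,75,65,5),crop(s,300,225,75,65,5)]);cv2.imwrite("pics/c5.png",im)
E
```

```text
now 5.67 [ 0.4616 -0.2194  0.0818] q [ 0.25  0.44  0.18  2.03 -0.12  0.68  0.7 ] w 0.488 F [-0.6  0.1  0.1] g 40.6277722120285
row [-0.0007 -0.0017  0.0018] [0.001 0.001 0.001]
[ 0.46178596 -0.21943144  0.08208338]
```

View pics/c5.png

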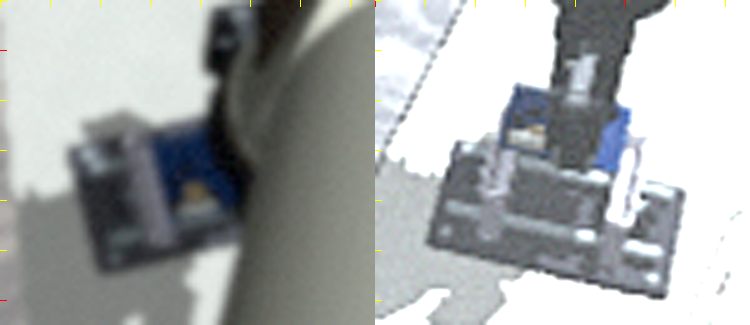

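```bash
python3 - <<'E'
from h import *
t=manip.grab_frame("top");s=manip.grab_frame("scene")
yh=np.array([np.cos(np.radians(101.5)),np.sin(np.radians(101.5)),0]);xh=np.array([yh[1],-yh[0],0])
e=np.array(manip.observe()["eef_pos"]);print(e)
for n,f,pts in(("t",t,[(335.2,217.2),(337.6,227.6),(340,237.6)]),("s",s,[(328,242.2),(324.6,255),(351,246.6)])):
    for p in pts:
        d=onz(f,p,.087)[0]-e; print(n,"rel TCP x,y",(d@xh).round(4),(d@yh).round(4))
# edge profile of blue along holder y at top view, board top plane
for off in(-.012,-.006,0,.006,.012):
    pr=[]
    v=np.arange(.025,.052,.0005)
    for a in v:
        P=e+xh*off+yh*a;P[2]=.087;u=proj(t,P)[0]
        c=cv2.getRectSubPix(t["img"],(1,1),tuple(map(float,u)))[0,0].astype(int);pr.append(c[2]-c[0])
    pr=np.array(pr);print(off,"edge",v[np.argmin(np.abs(pr-(pr.max()+pr.min())/2))],pr.max(),pr.min())
E
```

```text
[ 0.46166328 -0.21939311  0.08201049]
t rel TCP x,y 0.022 0.0373
t rel TCP x,y -0.0055 0.038
t rel TCP x,y -0.0317 0.0383
s rel TCP x,y 0.0165 0.0371
s rel TCP x,y -0.0273 0.0367
s rel TCP x,y 0.0187 -0.0236
-0.012 edge 0.029000000000000005 9 -14
-0.006 edge 0.041500000000000016 21 -3
0 edge 0.03850000000000001 27 5
0.006 edge 0.03850000000000001 32 4
0.012 edge 0.03800000000000001 36 4
```

Scaled: 0.03 m is 0.0375, -0.001 m is -0.0013.

Emit:
jog_arm --motion '{"deltas":[[-0.0005, -0.0013, 0.0125, 0, 0, 0], [-0.0005, -0.0013, 0.025, 0, 0, 0], [-0.0005, -0.0013, 0.0338, 0, 0, 0], [-0.0005, -0.0013, 0.0375, 0, 0, 0], [-0.0005, -0.0013, 0.0375, 0, 0, 0]]}'

```text
time: 6.5
eef_pos: [0.46, -0.2198, 0.0509]
tcp_rot: [-0.0, 0.633, 0.774, -0.0]
wrist_force: [-0.4, -0.6, 0.7]
gripper_width: 0.49
grasp_force: 40.6
```

Emit:
jog_arm --motion '{"deltas":[[0, 0, 0.0025, 0, 0, 0], [0, 0, 0.005, 0, 0, 0], [0, 0, 0.0075, 0, 0, 0], [0, 0, 0.0075, 0, 0, 0]]}'

```text
time: 7.0
eef_pos: [0.4605, -0.2202, 0.0456]
tcp_rot: [0.0, 0.633, 0.774, 0.0]
wrist_force: [-0.5, -0.8, 2.2]
gripper_width: 0.486
grasp_force: 41.1
```

```bash
python3 goal.py .4608 -.22 .0455 11.5
```

```text
now 7.0 [ 0.4605 -0.2202  0.0456] q [ 0.26  0.5   0.16  2.04 -0.14  0.61  0.71] w 0.486 F [-0.5 -0.8  2.2] g 41.07146859169006
row [0.0002 0.0003 0.0001] [0.001 0.001 0.   ]
```

Emit:
jog_arm --motion '{"deltas":[[0, 0, 0.0013, 0, 0, 0], [0, 0, 0.0025, 0, 0, 0], [0, 0, 0.0025, 0, 0, 0]]}'

```text
time: 7.38
eef_pos: [0.4606, -0.2202, 0.0453]
tcp_rot: [0.0, 0.633, 0.774, 0.0]
wrist_force: [-5.6, 2.6, 21.3]
gripper_width: 0.488
grasp_force: 44.1
```

Scaled: -0.001 m is -0.0013.

Emit:
jog_arm --motion '{"deltas":[[0, 0, -0.0013, 0, 0, 0], [0, 0, -0.0013, 0, 0, 0], [0, 0, -0.0013, 0, 0, 0]]}' --finger_gap 0.7

```text
time: 7.75
eef_pos: [0.46, -0.2198, 0.044]
tcp_rot: [-0.0, 0.633, 0.775, -0.0]
wrist_force: [0.1, -0.3, 0.9]
gripper_width: 0.702
grasp_force: 0.0
```

Emit:
jog_arm --motion '{"deltas":[[0, 0, -0.0375, 0, 0, 0], [0, 0, -0.1, 0, 0, 0], [0, 0, -0.175, 0, 0, 0], [0.0625, -0.0375, -0.225, 0, 0, 0], [0.125, -0.05, -0.225, 0, 0, 0], [0.125, -0.05, -0.225, 0, 0, 0]]}'

```text
time: 8.5
eef_pos: [0.3996, -0.1265, 0.2246]
tcp_rot: [-0.0, 0.631, 0.776, 0.001]
wrist_force: [-0.2, -1.2, 1.0]
gripper_width: 0.698
grasp_force: 0.0
```

```bash
python3 - <<'E'
from h import *
t=manip.grab_frame("top");s=manip.grab_frame("scene");print(manip.observe()["eef_pos"])
im=np.hstack([crop(t,310,195,65,55,6),crop(s,302,235,68,55,6)]);cv2.imwrite("pics/c6.png",im)
E
```

```text
[ 0.4011989  -0.12972862  0.2244181 ]
```

View pics/c6.png

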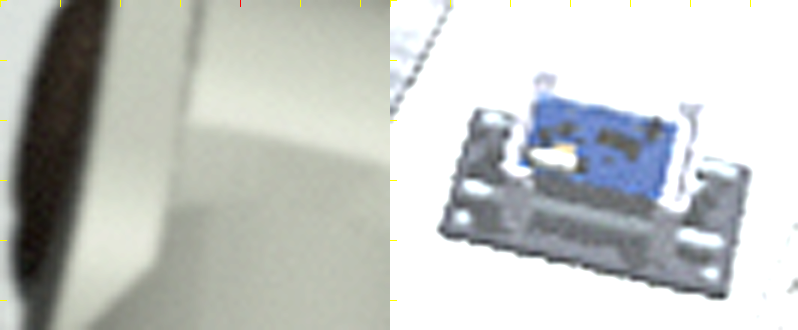

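The board sits level between the jaws, with corners near scene (326.6,250), (349.4,255) and (346.9,267.6). Next I'll fit a simple kinematic chain from the logged joints, to plan a reachable magnifier grasp tilt.

```bash
python3 goal.py .4 -.13 .22 11.5 >/dev/null; cat > kin.py <<'E'
from h import *
from scipy.optimize import least_squares
import ast
lo=np.array([-2.88,-.31,-1.54,.2,-1.41,.19,-2.57]);hi=np.array([2.88,2.03,1.56,2.42,4.55,2.02,2.57])
def fk(q,p):
    T=np.zeros(3);M=np.eye(3)
    # p: d1,L1,a1,a2,L2,a3,L3
    seq=[('z',-q[0],(0,0,p[0])),('y',q[1],(p[2],0,p[1])),('z',-q[2],(0,0,0)),('y',q[3],(p[3],0,p[4])),('z',-q[4],(0,0,0)),('y',q[5],(p[5],0,p[6])),('z',-q[6],(0,0,0))]
    for ax,a,o in seq:
        M=M@R.from_euler(ax,a).as_matrix(); T=T+M@np.array(o)
    return T,M
D=[ast.literal_eval(l) for l in open("log.txt")]
def fit():
    f=lambda p:np.concatenate([fk(j,p)[0]-e for j,e,_ in D])
    return least_squares(f,[.35,.4,0,0,.4,0,.3],loss="soft_l1",f_scale=.002)
if __name__=="__main__":
    r=fit();print(len(D),r.x.round(4),np.abs(r.fun).max(),r.fun.round(3))
    for j,e,q in D: print(np.round((fk(j,r.x)[1].T@q2R(q)),2).tolist())
E
python3 kin.py
```

```text
7 [ 2.6651e+00  4.8920e-01 -2.0000e-03 -4.6000e-03  4.6040e-01 -3.6000e-03
  2.6734e+00] 0.0288454698261785 [-0.029  0.001  0.002 -0.021  0.018  0.    -0.012  0.025 -0.001 -0.027
  0.014 -0.001  0.003  0.027  0.     0.002  0.027  0.001  0.001  0.027
 -0.002]
[[0.0, -1.0, 0.0], [1.0, 0.0, -0.0], [0.0, -0.0, 1.0]]
[[0.0, -1.0, -0.0], [1.0, 0.0, -0.0], [0.0, -0.0, 1.0]]
[[0.0, -1.0, -0.0], [1.0, 0.0, -0.0], [0.0, -0.0, 1.0]]
[[-0.0, -1.0, -0.0], [1.0, -0.0, -0.0], [0.0, -0.0, 1.0]]
[[0.0, -1.0, 0.0], [1.0, 0.0, -0.0], [0.0, 0.0, 1.0]]
[[0.0, -1.0, -0.0], [1.0, -0.0, -0.0], [0.0, 0.0, 1.0]]
[[-0.0, -1.0, -0.0], [1.0, -0.0, -0.0], [0.0, -0.0, 1.0]]
```

```bash
cat > kin.py <<'E'
from h import *
from scipy.optimize import least_squares
import ast
lo=np.array([-2.88,-.31,-1.54,.2,-1.41,.19,-2.57]);hi=-lo;hi=np.array([2.88,2.03,1.56,2.42,4.55,2.02,2.57])
C=np.array([[0,-1,0],[1,0,0],[0,0,1.]])
def fk(q,p):
    T=np.zeros(3);M=np.eye(3)
    seq=[('z',-q[0],(0,p[7],.365)),('y',q[1],(p[2],p[8],p[1])),('z',-q[2],(0,0,0)),('y',q[3],(p[3],p[9],p[4])),('z',-q[4],(0,0,0)),('y',q[5],(p[5],p[10],p[6])),('z',-q[6],(0,0,0))]
    for ax,a,o in seq:
        M=M@R.from_euler(ax,a).as_matrix(); T=T+M@np.array(o)
    return T,M@C
D=[ast.literal_eval(l) for l in open("log.txt")]
p0=np.array([0,.4,0,0,.4,0,.37,0,0,0,0])
def fit():
    f=lambda p:np.concatenate([*[fk(j,p)[0]-e for j,e,_ in D],(p-p0)*.01])
    return least_squares(f,p0)
def ik(P,Rm,p,seeds,n=30):
    rng=np.random.default_rng(0);best=None
    for i in range(n):
        q0=np.clip(seeds+rng.normal(0,.5,7)*(i>0),lo+.02,hi-.02)
        f=lambda q:np.r_[(fk(q,p)[0]-P)*10,R.from_matrix(fk(q,p)[1].T@Rm).as_rotvec()*5,(q-seeds)*.003]
        r=least_squares(f,q0,bounds=(lo,hi))
        if best is None or r.cost<best.cost: best=r
    e=best.fun; m=np.minimum(best.x-lo,hi-best.x)
    return best.x,np.linalg.norm(e[:3])/10,np.linalg.norm(e[3:6])/5,m.min()
if __name__=="__main__":
    r=fit();print(r.x.round(3),np.abs(r.fun[:3*len(D)]).max());p=r.x
    from goal import frame
    seed=np.array(manip.observe()["joints"])
    # loupe grasps: yaw -90 (tool y=-world y) ; tilt a>0: tool z leans forward(+x)
    h=np.array([-.546,0,.838]);grip=np.array([.4497,-.4152,.1023]);lens=np.array([.4595,-.2145,.128])
    for a in(-30,-15,0,20,40):
        F=frame(np.radians(-90.4),0); F=R.from_rotvec([0,-np.radians(a),0]).as_matrix()@F
        out=[a,F[:,2].round(2).tolist()]
        q,e,o,m=ik(grip+F[:,2]*.019,F,p,seed,8);out+=["grasp",round(e,4),round(o,3),round(m,2)]
        q,e,o,m=ik(grip+h*.0-np.array([.05,0,-.09])*1+F[:,2]*.019,F,p,seed,8);out+=["up",round(e,4),round(o,3),round(m,2)]
        # level: rotate by 57deg so lens forward; then yaw psi about world z
        for psi in(-60,-30,0,30,60,90):
            W=R.from_euler('z',np.radians(psi)).as_matrix()@R.from_rotvec([0,-np.radians(56.9),0]).as_matrix()
            G=W@F; hh=W@h; q,e,o,m=ik(lens+hh*.072+G[:,2]*.019,G,p,seed,8)
            out+=[(psi,round(e,3),round(o,2),round(m,2))]
        print(*out)
    print("hh",hh)
E
python3 kin.py
```

```text
[ 0.     0.505 -0.    -0.001  0.47  -0.     0.378 -0.007 -0.007 -0.012
 -0.001] 7.335974527294953e-05
-30 [-0.5, 0.0, -0.87] grasp 0.0 0.0 0.67 up 0.0 0.0 0.62 (-60, np.float64(0.0), np.float64(0.0), np.float64(0.0)) (-30, np.float64(0.033), np.float64(0.06), np.float64(0.0)) (0, np.float64(0.008), np.float64(0.01), np.float64(0.0)) (30, np.float64(0.0), np.float64(0.0), np.float64(0.17)) (60, np.float64(0.0), np.float64(0.0), np.float64(0.46)) (90, np.float64(0.0), np.float64(0.0), np.float64(0.72))
-15 [-0.26, 0.0, -0.97] grasp 0.0 0.0 0.83 up 0.0 0.0 0.76 (-60, np.float64(0.016), np.float64(0.02), np.float64(0.0)) (-30, np.float64(0.102), np.float64(0.11), np.float64(0.0)) (0, np.float64(0.048), np.float64(0.07), np.float64(0.0)) (30, np.float64(0.0), np.float64(0.0), np.float64(0.15)) (60, np.float64(0.0), np.float64(0.0), np.float64(0.53)) (90, np.float64(0.0), np.float64(0.0), np.float64(0.61))
0 [0.0, 0.0, -1.0] grasp 0.0 0.0 0.64 up 0.0 0.0 0.6 (-60, np.float64(0.025), np.float64(0.04), np.float64(0.0)) (-30, np.float64(0.148), np.float64(0.18), np.float64(0.0)) (0, np.float6
[... 370 characters left out ...]
), np.float64(0.0)) (0, np.float64(0.044), np.float64(0.07), np.float64(0.0)) (30, np.float64(0.0), np.float64(0.0), np.float64(0.08)) (60, np.float64(0.0), np.float64(0.0), np.float64(0.46)) (90, np.float64(0.0), np.float64(0.0), np.float64(0.14))
40 [0.64, 0.0, -0.77] grasp 0.0 0.0 0.0 up 0.0 0.0 0.12 (-60, np.float64(0.0), np.float64(0.0), np.float64(0.12)) (-30, np.float64(0.035), np.float64(0.05), np.float64(0.0)) (0, np.float64(0.0), np.float64(0.0), np.float64(0.0)) (30, np.float64(0.0), np.float64(0.0), np.float64(0.16)) (60, np.float64(0.0), np.float64(0.0), np.float64(0.26)) (90, np.float64(0.0), np.float64(0.0), np.float64(0.0))
hh [-2.22084563e-16 -1.00017996e+00  2.39024055e-04]
```

```bash
python3 goal.py .4709 -.4152 .1811 -90.4 -15; python3 - <<'E'
from goal import *
print(frame(np.radians(-90.4),np.radians(-15)).round(3))
E
```

```text
now 8.6 [ 0.4012 -0.1297  0.2244] q [ 0.09  0.06  0.16  2.11 -0.01  0.96  0.46] w 0.7 F [ 0.8 -0.6  0.3] g 0.0
row [-0.2936  0.0109  0.0434] [ 0.234 -0.189  1.769]
[[ 0.966 -0.007 -0.259]
 [-0.007 -1.     0.002]
 [-0.259 -0.    -0.966]]
```

Careful with the scale: shifts go in shares of 80 cm and turns go in shares of 360 degrees. That gives: -0.2936 m is -0.367, -0.25 m is -0.3125, 1.769 rad is 0.2815.

Emit:
jog_arm --motion '{"deltas":[[-0.0625, 0, 0, 0.0064, -0.0048, 0.047], [-0.125, 0, 0, 0.0127, -0.0095, 0.0939], [-0.1875, 0, 0, 0.0191, -0.0143, 0.1401], [-0.25, 0, 0, 0.0255, -0.0207, 0.1878], [-0.3125, 0.0125, 0.025, 0.0318, -0.0255, 0.234], [-0.367, 0.0136, 0.0543, 0.0372, -0.0301, 0.2815], [-0.367, 0.0136, 0.0543, 0.0372, -0.0301, 0.2815], [-0.367, 0.0136, 0.0543, 0.0372, -0.0301, 0.2815], [-0.367, 0.0136, 0.0543, 0.0372, -0.0301, 0.2815], [-0.367, 0.0136, 0.0543, 0.0372, -0.0301, 0.2815], [-0.367, 0.0136, 0.0543, 0.0372, -0.0301, 0.2815], [-0.367, 0.0136, 0.0543, 0.0372, -0.0301, 0.2815]]}'

```text
time: 10.1
eef_pos: [0.4699, -0.4161, 0.1802]
tcp_rot: [-0.001, 0.991, -0.004, -0.132]
wrist_force: [0.3, 0.2, -0.4]
gripper_width: 0.699
grasp_force: 0.0
```

```bash
python3 goal.py .4449 -.4152 .0842 -90.4 -15; python3 - <<'E'
from h import *
import m
t=manip.grab_frame("top");s=manip.grab_frame("scene")
print("board",m.rect(t,0,(325,208,40,36),.05,"blue"))
cv2.imwrite("pics/c7.png",np.hstack([crop(t,310,195,65,55,6),crop(s,350,210,85,80,5)[:330]]))
E
```

```text
now 10.1 [ 0.4699 -0.4161  0.1802] q [ 0.21  0.68  0.59  1.49 -0.2   1.27 -0.77] w 0.699 F [ 0.3  0.2 -0.4] g 0.0
row [ 0.0009 -0.0007  0.0992] [-0.     0.002 -0.   ]
board (array([ 461.9, -222.4]), array([48.4, 58.3]), np.float32(178.6))
```

View pics/c7.png

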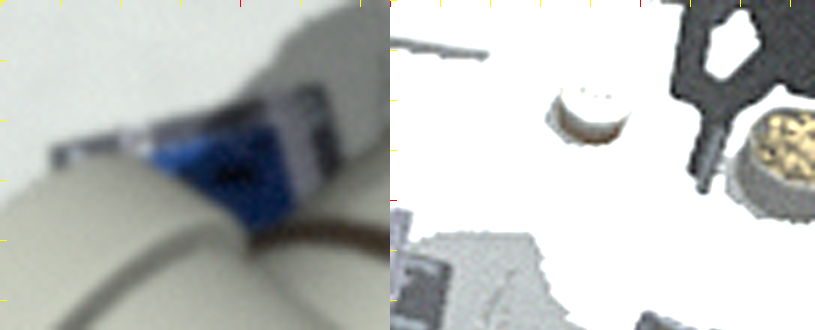

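The arm hides half the holder in this view, but the board's −y end (top crop (275,140)–(290,215)) sits flush inside the jaw. Going in to grasp the handle.

Scaled: 0.0985 m is 0.1231, -0.0007 m is -0.0009.

Emit:
jog_arm --motion '{"deltas":[[0, 0, 0.0375, 0, 0, 0], [0.0013, -0.0009, 0.075, 0, 0, 0], [0.0013, -0.0009, 0.1063, 0, 0, 0], [0.0013, -0.0009, 0.1231, 0, 0, 0], [0.0013, -0.0009, 0.1231, 0, 0, 0], [0.0013, -0.0009, 0.1231, 0, 0, 0]]}'

```text
time: 10.95
eef_pos: [0.4466, -0.4151, 0.0866]
tcp_rot: [-0.0, 0.991, -0.004, -0.13]
wrist_force: [-0.0, -0.7, 0.4]
gripper_width: 0.701
grasp_force: 0.0
```

Emit:
jog_arm --motion '{"deltas":[[0, 0, 0, 0, 0, 0], [0, 0, 0, 0, 0, 0], [0, 0, 0, 0, 0, 0], [0, 0, 0, 0, 0, 0], [0, 0, 0, 0, 0, 0], [0, 0, 0, 0, 0, 0]]}' --finger_gap 0.05 --grip_force 60

```text
time: 11.7
eef_pos: [0.4461, -0.4146, 0.086]
tcp_rot: [-0.001, 0.991, -0.004, -0.131]
wrist_force: [0.1, 0.9, 5.8]
gripper_width: 0.174
grasp_force: 59.6
```

```bash
python3 goal.py .4449 -.4152 .0842 -90.4 -15
```

```text
now 11.7 [ 0.4461 -0.4146  0.086 ] q [ 0.24  0.76  0.56  1.6  -0.23  1.09 -0.74] w 0.174 F [0.1 0.9 5.8] g 59.60250377655029
row [-0.0007  0.0006  0.002 ] [-0.     0.    -0.001]
```

Scaled: -0.014 m is -0.0175, -0.008 m is -0.01.

Emit:
jog_arm --motion '{"deltas":[[-0.0038, 0, -0.0038, 0, 0, 0], [-0.01, 0, -0.01, 0, 0, 0], [-0.0175, 0, -0.0175, 0, 0, 0]]}'

```text
time: 12.08
eef_pos: [0.4352, -0.4142, 0.1028]
tcp_rot: [-0.001, 0.991, -0.004, -0.131]
wrist_force: [-0.3, -0.3, -0.9]
gripper_width: 0.176
grasp_force: 59.0
```

Emit:
jog_arm --motion '{"deltas":[[-0.0088, 0, -0.0088, 0, 0, 0], [-0.0175, 0, -0.0175, 0, 0, 0], [-0.0263, 0, -0.0263, 0, 0, 0], [-0.04, 0, -0.04, 0, 0, 0], [-0.0563, 0, -0.0563, 0, 0, 0], [-0.0688, 0, -0.075, 0, 0, 0], [-0.0688, 0, -0.075, 0, 0, 0], [-0.0688, 0, -0.075, 0, 0, 0]]}'

```text
time: 13.08
eef_pos: [0.3987, -0.4137, 0.1748]
tcp_rot: [-0.001, 0.991, -0.004, -0.131]
wrist_force: [-0.2, 0.1, -0.8]
gripper_width: 0.17
grasp_force: 59.1
```

```bash
python3 - <<'E'
from h import *
t=manip.grab_frame("top");s=manip.grab_frame("scene");print(manip.observe()["eef_pos"])
cv2.imwrite("pics/c8.png",np.hstack([crop(t,375,170,80,80,5),crop(s,360,215,80,95,5)[:400]]))
E
```

```text
[ 0.39847928 -0.41352862  0.17423847]
```

View pics/c8.png

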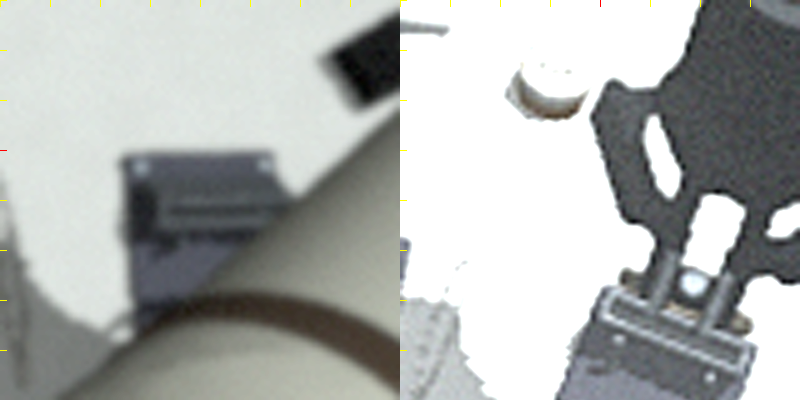

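The magnifier is out. The pocket is empty at top crop (215,205), and the handle cap is between the fingers at scene crop (692,283). Computing the hold pose.

```bash
cat > fin.py <<'E'
import sys; from goal import *; from kin import *
z=float(sys.argv[1]);psi=float(sys.argv[2]); lens=np.array([.4598,-.2145,z])
F=frame(np.radians(-90.4),np.radians(-15)); W=R.from_euler('z',np.radians(psi)).as_matrix()@R.from_rotvec([0,-np.radians(56.9),0]).as_matrix(); G=W@F
lt=F.T@(np.array([.489,-.4155,.042])-[.4461,-.4146,.086]); P=lens-G@lt
print("TCP",P.round(4),"toolz",G[:,2].round(2),"lens_tool",lt.round(4),"handle",(W@[-.546,0,.838]).round(2))
row(P,G); q,e,o,m=ik(P,G,fit().x,np.array(manip.observe()["joints"]),6);print(q.round(2),e,o,m)
E
for p in 60 75 90; do python3 fin.py .23 $p; done; python3 fin.py .129 75|tail -1
```

```text
TCP [ 0.4289 -0.2663  0.2181] toolz [ 0.33  0.58 -0.74] lens_tool [0.0528 0.0006 0.0314] handle [-0.5  -0.87  0.  ]
now 13.18 [ 0.3985 -0.4135  0.1742] q [ 0.22  0.6   0.62  1.66 -0.16  1.18 -0.72] w 0.175 F [ 0.9  0.6 -1.3] g 59.06038284301758
row [ 0.0168 -0.1476 -0.0498] [ 0.257  0.895 -1.061]
[ 0.74  0.47  0.28  1.88 -0.78  1.33  0.89] 3.2722095301912897e-07 1.024576952397671e-06 0.5447340796362106
TCP [ 0.4433 -0.2725  0.2181] toolz [ 0.17  0.65 -0.74] lens_tool [0.0528 0.0006 0.0314] handle [-0.26 -0.97  0.  ]
now 13.18 [ 0.3985 -0.4135  0.1742] q [ 0.22  0.6   0.62  1.66 -0.16  1.18 -0.72] w 0.175 F [ 0.9  0.6 -1.3] g 59.06038284301758
row [ 0.0308 -0.1414 -0.0536] [ 0.32   0.839 -1.323]
[ 0.77  0.57  0.17  1.7  -0.64  1.45  0.94] 2.633546001944427e-07 8.900783596099923e-07 0.5748668356023141
TCP [ 0.4589 -0.2748  0.2181] toolz [-0.    0.67 -0.74] lens_tool [0.0528 0.0006 0.0314] handle [-0. -1.  0.]
now 13.18 [ 0.3985 -0.4135  0.1742] q [ 0.22  0.6   0.62  1.66 -0.16  1.18 -0.72] w 0.175 F [ 0.9  0.6 -1.3] g 59.06038284301758
row [ 0.0459 -0.1393 -0.0576] [ 0.381  0.769 -1.583]
[ 0.76  0.66  0.07  1.53 -0.51  1.56  1.  ] 2.3811633118874895e-07 8.068054528621725e-07 0.463557340690937
[ 0.87  0.7   0.04  1.73 -0.62  1.27  0.99] 2.8638594786333174e-07 9.9366595481967e-07 0.6944005685319652
```

Scaled: -0.1414 m is -0.1768, -0.07 m is -0.0875, -0.13 rad is -0.0207.

Emit:
jog_arm --motion '{"deltas":[[-0.015, 0, -0.05, 0, 0, 0], [-0.0188, 0, -0.0725, 0.0048, 0.0127, -0.0207], [-0.0125, -0.0125, -0.0813, 0.0111, 0.0286, -0.0446], [0, -0.05, -0.075, 0.0175, 0.0446, -0.07], [0.0125, -0.0875, -0.075, 0.0223, 0.0605, -0.0955], [0.025, -0.125, -0.0688, 0.0286, 0.0764, -0.121], [0.0375, -0.15, -0.0675, 0.035, 0.0923, -0.1464], [0.0388, -0.1768, -0.067, 0.0414, 0.1082, -0.1719], [0.0388, -0.1768, -0.067, 0.0477, 0.1257, -0.1974], [0.0388, -0.1768, -0.067, 0.0509, 0.1335, -0.2106], [0.0388, -0.1768, -0.067, 0.0509, 0.1335, -0.2106], [0.0388, -0.1768, -0.067, 0.0509, 0.1335, -0.2106]]}'

```text
time: 14.68
eef_pos: [0.4435, -0.2728, 0.2183]
tcp_rot: [-0.219, 0.744, 0.565, 0.282]
wrist_force: [0.9, 0.4, -1.1]
gripper_width: 0.172
grasp_force: 59.0
```

```bash
python3 fin.py .129 75
```

```text
TCP [ 0.4433 -0.2725  0.1171] toolz [ 0.17  0.65 -0.74] lens_tool [0.0528 0.0006 0.0314] handle [-0.26 -0.97  0.  ]
now 14.68 [ 0.4435 -0.2728  0.2183] q [ 0.75  0.55  0.18  1.7  -0.65  1.45  0.92] w 0.172 F [ 0.9  0.4 -1.1] g 59.024351835250854
row [-0.0673  0.0005  0.0756] [ 0.001  0.001 -0.002]
[ 0.78  0.71  0.16  1.73 -0.68  1.31  1.05] 5.345502465624344e-08 8.258322330576213e-08 0.6887991205914874
```

Emit:
jog_arm --motion '{"deltas":[[-0.025, 0, 0.025, 0, 0, 0], [-0.05, 0, 0.0563, 0, 0, 0], [-0.0708, 0, 0.0795, 0, 0, 0], [-0.0708, 0, 0.0795, 0, 0, 0], [-0.0708, 0, 0.0795, 0, 0, 0]]}'

```text
time: 15.3
eef_pos: [0.4436, -0.2729, 0.1344]
tcp_rot: [-0.218, 0.743, 0.566, 0.283]
wrist_force: [-0.2, -0.5, -1.1]
gripper_width: 0.172
grasp_force: 59.0
```

```bash
python3 - <<'E'
from h import *
t=manip.grab_frame("top");s=manip.grab_frame("scene");print(manip.observe()["eef_pos"])
cv2.imwrite("pics/c9.png",np.hstack([crop(t,310,185,80,70,5),crop(s,295,205,80,90,5)[:350]]))
E
```

```text
[ 0.44368331 -0.27330611  0.1346502 ]
```

View pics/c9.png

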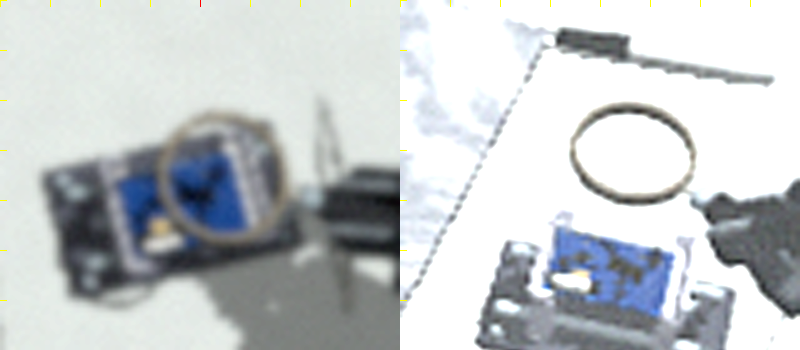

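The ring is centred at top crop (224,177) and scene crop (633,153). The ferrule is at (308,200) and (697,200), and the board is seated in the holder below. Triangulating the lens and the board.

```bash
python3 - <<'E'
from h import *
t=manip.grab_frame("top");s=manip.grab_frame("scene");e=np.array(manip.observe()["eef_pos"]);print(e)
T=lambda X,Y:((X+.5)/5-.5+310,(Y+.5)/5-.5+185)
S=lambda X,Y:((X-400+.5)/5-.5+295,(Y+.5)/5-.5+205)
L,g=tri(t,T(224,177),s,S(633,153));print("lens",L.round(4),g.round(4),"pred",(e+q2R(manip.observe()["tcp_rot"])@[.0528,.0006,.0314]).round(4))
F,g=tri(t,T(306,199),s,S(697,200));print("ferrule",F.round(4),g.round(4))
b=[onz(s,S(*p),.05)[0] for p in((556,226),(675,255),(662,317),(541,293))];print("board s",np.round(b,4)[:,:2].tolist(),np.mean(b,0)); print(np.linalg.norm(np.diff(b,axis=0),axis=1))
b=[onz(t,T(*p),.05)[0] for p in((117,180),(228,150),(250,230),(135,258))];print("board t",np.round(b,4)[:,:2].tolist(),np.mean(b,0)); print(np.linalg.norm(np.diff(b,axis=0),axis=1))
a=np.linspace(0,2*np.pi,72)
for tilt in(-8,0,8):
    for ax in(0,1):
        hd=np.array([-.26,-.97,0]);si=np.array([.97,-.26,0]); u,v=(hd,si) if ax else (si,hd)
        v2=v*np.cos(np.radians(tilt))+np.array([0,0,np.sin(np.radians(tilt))])
        P=L+.032*(np.cos(a)[:,None]*u+np.sin(a)[:,None]*v2)
        print(tilt,ax,[np.ptp(proj(f,P),axis=0).round(2) for f in(t,s)])
# measured ring: warm-tone mask ellipse in scene
for f,roi,n in((t,(336,202,36,36),"t"),(s,(325,222,36,28),"s")):
    x,y,w,h=roi;im=cv2.resize(f["img"][y:y+h,x:x+w],None,fx=6,fy=6,interpolation=cv2.INTER_CUBIC).astype(int)
    m=(im.max(2)<110).astype(np.uint8) if n=="s" else (im[:,:,0]-im[:,:,2]>8).astype(np.uint8)
    n_,l,st,_=cv2.connectedComponentsWithStats(m);i=1+np.argmax(st[1:,4]);pp=np.argwhere(l==i)[:,::-1]
    c=cv2.convexHull(pp.astype(np.int32));E=cv2.fitEllipse(c);print(n,((np.array(E[0])+.5)/6-.5+[x,y]).round(2),np.round(np.array(E[1])/6,2),round(E[2],1),st[i])
E
```

```text
[ 0.44353272 -0.27323456  0.1344983 ]
lens [ 0.4592 -0.2154  0.1473] 0.0001 pred [ 0.46   -0.2153  0.1463]
ferrule [ 0.4475 -0.2545  0.1458] 0.001
board s [[0.4722, -0.1755], [0.4838, -0.2397], [0.4429, -0.2486], [0.4277, -0.1865]] [ 0.45667165 -0.21260337  0.05      ]
[0.0652025  0.04182329 0.06394021]
board t [[0.472, -0.1778], [0.4867, -0.238], [0.4436, -0.2472], [0.4302, -0.1853]] [ 0.45812257 -0.21207583  0.05      ]
[0.06193239 0.04414765 0.0632849 ]
-8 0 [array([25.54, 26.4 ]), array([25.5 , 21.38])]
-8 1 [array([26.34, 25.56]), array([25.66, 18.13])]
0 0 [array([26.48, 26.29]), array([25.95, 19.85])]
0 1 [array([26.48, 26.29]), array([25.96, 19.85])]
8 0 [array([26.92, 26.16]), array([26.08, 18.3 ])]
8 1 [array([26.62, 26.53]), array([26.08, 21.49])]
t [341.74 230.4 ] [3.92 4.35] 88.3 [ 25 162  26  22 471]
s [341.47 234.47] [18.16 24.11] 101.9 [  31   22  144   70 1903]
```

Scaled: 0.0142 m is 0.0178, -0.0103 m is -0.0129.

Emit:
jog_arm --motion '{"deltas":[[-0.0063, -0.0013, 0.0088, 0, 0, 0], [-0.0129, -0.0019, 0.0178, 0, 0, 0], [-0.0129, -0.0019, 0.0178, 0, 0, 0], [-0.0129, -0.0019, 0.0178, 0, 0, 0], [-0.0129, -0.0019, 0.0178, 0, 0, 0]]}'

```text
time: 16.12
eef_pos: [0.4421, -0.2706, 0.1162]
tcp_rot: [-0.219, 0.743, 0.566, 0.283]
wrist_force: [0.9, -0.8, 0.2]
gripper_width: 0.173
grasp_force: 59.0
```

```bash
python3 - <<'E'
from h import *
t=manip.grab_frame("top");s=manip.grab_frame("scene");o=manip.observe();e=np.array(o["eef_pos"]);print(e,(e+q2R(o["tcp_rot"])@[.0528,.0006,.0314]).round(4))
cv2.imwrite("pics/c10.png",np.hstack([crop(t,310,185,80,70,5),crop(s,295,205,80,90,5)[:350]]))
E
```

```text
[ 0.4421293  -0.27063326  0.11621792] [ 0.4586 -0.2127  0.1281]
```

View pics/c10.png

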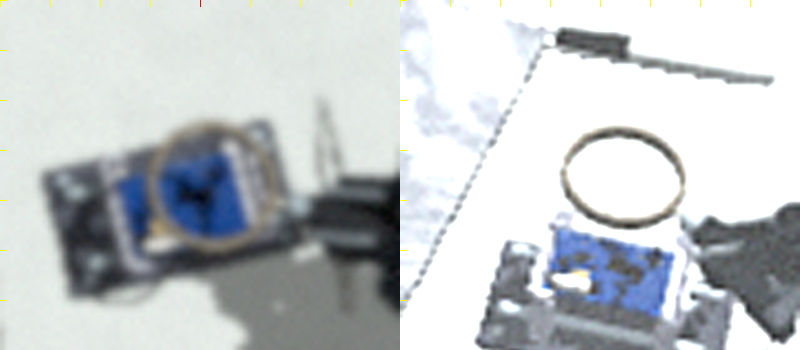

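The ring is level at top crop (212,186) and scene crop (623,178), which puts the lens at about (0.4586, −0.2127, 0.128). That is over the seated board's centre and about 8 cm above it, and wrist force is near zero. Handing in.

```bash
python3 -c "
from bench import manip; print(manip.job_done())"
```

```text
the job is handed in; nothing more can be done
None
```

I handed the job in at about 16 s. By the camera and force readings, the board is seated on both ledges and released, and the magnifier is held level about 8 cm above its centre; no verdict came back.

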